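# Stopper a flask on the leak-test stand and hold it pressed

### The arm

A 6-joint arm with a two-finger parallel gripper is mounted at the origin on the work surface. World frame = base frame: x ahead of the robot, y to its left, z up, the work surface at z = 0. Lengths are in mm, angles in rad, forces in N, time in s.
With the tool pointing down it reaches from about 250 to 800 mm from the base axis. Payload 8.5 kg.
Tool frame: the origin (TCP) lies at the very end of the fingers, on their centre line; the grasp point (between the pads) lies 19 mm behind it; z points along the fingers, y is the direction in which the jaws open and shut (so a half turn about z gives the same grasp; the last joint's range is limited). The gripper opens to 85 mm and grips with 20 to 120 N. Pads are 22 mm wide; open, the fingers measure 114 mm over their backs; the gripper's body (76 mm by 85 mm) begins 54 mm behind the grasp point. The pads swing forward as they close: fully open they stand 13 mm farther back than shut.
Start: joints at [1.257, 0.238, -0.013, 1.319, 0, 1.571], TCP at [162.038, 499.319, 206.176] pointing down, gripper open.
Joint ranges: [-2.66, 2.66], [-1.03, 1.9], [-1.14, 1.46], [-1.82, 2.27], [-1.45, 1.34], [-3.14, 3.14]. Speed limits (rad/s): [2.22, 2.22, 2.79, 3.14, 3.14, 3.14].

### API

Orientations are given as a 3x3 rotation matrix whose columns are the frame's x, y, z axes.
In Python, from station import ctrl gives the robot as it stands.
- The arm moves only by the tool jog_arm, never from a script. Its argument "targets" is a list of rows, each an object of numbers: "tx", "ty", "tz": the shift along the tool's x, y, z in cm; "rx", "ry", "rz": the turn, a rotation vector about the tool's x, y, z in rad. In form: [{"tx": .., "ty": .., "tz": .., "rx": .., "ry": .., "rz": ..}, ...]. A call has 1 to 10 rows; each row shifts and turns the commanded pose from where the row before left it, along the tool's axes as they then stand; what a row does not reach is not made up. A row lasts 1/8 s, in which the tool goes at most 62.5 mm and 10.7 degrees, less where a joint would pass 70% of its speed; a pose out of reach is approached as far as the arm can. A call with a gripper value outside its range is refused whole. "fingers" is the finger opening in cm, from 0 to 8.54, set as the call begins (left out, the last holds). The fingers move at their own pace and stop on an object; "newtons" is the grip in N (left out, the last holds). Time passes only in rows, so rows that do not move let the fingers close. It gives the time, the measured TCP pose, the force and the opening at its end, in the units of the state.
- ctrl.observe(): the state, without advancing time (a new reading comes with each control period).
- ctrl.grab_frame(name): name is "scene" or "top"; returns a dict with "pixels" (420x560x3 uint8, blue, green, red), "z_map" (420x560 float32, mm along the optical axis (not along the pixel's ray), 0 where there is no reading), "fx", "fy", "cx", "cy" (pixels), "origin" and "orientation" of the camera in the world. Camera axes: x right, y down, z forward; pixel columns grow to the right and rows downward; lengths in mm; the calibration is good to about 2 mm. A picture is of the moment at which its call begins.
- ctrl.close_job(): hands the job in, once; it reports no verdict.
The state is a dict: "clock": time; "joint_positions": joint angles; "joint_velocities": joint speeds; "tau": joint torques, N m; "eef_pos": TCP position; "orientation": TCP orientation; "ft_force": force on the tool from outside, world axes, zero at the start; "wrist_torque": the same for the moment, N m; "grip_width": opening from 0.0 (shut) to 1.0 (fully open).
Only numpy, scipy, OpenCV 4.12 (cv2) and the standard library are available. Lean on these libraries where they do the work, as an engineer would, in place of code of your own. Each camera call takes 0.05 s, during which the arm holds its last target.

### The job

Set the tapered white stopper with the round flange and tall dark wooden handle into the neck of the flask that is clamped in the leak-test stand, and press straight down until both spring catches snap in over its flange. Keep pressing after the snap and finish like that, the gripper still on the stopper, so that the stopper is home on the lip of the flask and the sprung platform under the flask stays clearly pushed down but not on its bottom stop. Do not knock over the cork, bottle, jar or mug.

Things in the scene. Friction and masses are not known exactly. Their poses are not given: they have to be found in the camera images.
- stopper_grip (a point): Centre of the dark wooden grip (diameter 24 mm, 40 mm long) of the test stopper, a loose one-piece thing (about 150 g) standing upright on the table, 95 mm tall, round about its z axis (up). Below the grip: steel stem, diameter 18 mm, 20 mm long, then the white flange and plug. This point is on the axis, 75 mm above the foot, 20 mm below the top, 40 mm above the flange's top.
- stopper_seat (a point): On the stopper's axis at the underside of its flange, 30 mm above the foot, 45 mm below stopper_grip. Flange: white, diameter 52 mm, 5 mm thick. Plug below it: white, 30 mm long, diameter 33 mm tapering to 27 mm at the foot. When the stopper is home this point coincides with point neck.
- neck (a point): Centre of the mouth of the clear conical flask (84 mm wide base), level with its lip, z up, 170 mm above the table with the platform up. Neck 36 mm inside, 43 mm outside, deep enough for the plug. Clamped on an aluminium platform 140 x 130 mm, on springs over a grey foot 150 (x) x 140 (y) mm fixed to the table. x, y turn with the stand; flask and catches ride with the platform.
- catch_mid (a point): On the neck axis, 6.5 mm above the lip, level with the undersides of the two steel catch noses. The noses and the dark blocks that carry them stand on the +y and -y side, 23 to 60 mm from the axis, up to 19 mm above the lip. Noses slope down inwards; the flange meets them about 13 mm above the lip; at roughly 10 to 13 N (platform about 11 mm down) it slips past and the force drops to about 5 N.
- platform (a joint): How far the sprung platform (with flask, catches and stopper) is pushed down, m: 0 up, 0.018 on its bottom stop. About 1 N per mm, starting at about 0.8 N. Pushed clearly down means between 0.004 and 0.0165.
- catch_left (a joint): Spring catch on the +y side of the neck: distance drawn back from the neck's axis, m; 0 sprung in, 0.001 to 0.004 while the flange passes, limit 0.008.
- catch_right (a joint): The same for the catch on the -y side.
- cork_mid (a point): Half-way up a plain tapered cork without flange or handle, 55 mm tall, 33 to 42 mm wide, standing on the table. Not part of the job.
- bottle_mid (a point): Half-way up a capped amber glass bottle, 52 mm wide, 130 mm tall. Not part of the job.
- jar_mid (a point): Half-way up a glass jar with a steel lid, 64 mm wide, 85 mm tall. Not part of the job.
- mug_mid (a point): Half-way up an open steel mug, 72 mm wide, 80 mm tall. Not part of the job.
Not all that is in view belongs to the job. Leave any pink look-alike of the part that bears stopper_grip alone. Leave any purple look-alike of the part that bears neck alone.

How it is judged (in metres and radians):
On the way, in this order (a step that is already met when the one before it is completed fails the run):
1. the plug of the stopper is in the neck of the flask (z of stopper_seat in the frame of neck below 0.02 m and horizontal distance between stopper_seat and neck below 0.006 m).
2. the stopper is home and both catches have snapped in over its flange (z of stopper_seat in the frame of neck between -0.004 and 0.0035 m and horizontal distance between stopper_seat and neck below 0.005 m and value of joint each of catch_left, catch_right below 0.0015 m and angle between stopper_grip's own z axis and vertical below 0.12 rad), for 0.1 s.
At the end, for the whole second after the job is handed in: The stopper is home: flange within 3.5 mm of the lip, within 5 mm of the neck's axis, upright within 0.12 rad, both catches sprung in (under 1.5 mm); the gripper still touches it (over 1 N) and presses so that the platform stays down between 4 and 16.5 mm through the last second (all of step 2 and value of joint platform between 0.004 and 0.0165 m and contact force between the fingers and stopper above 1 N); the arm keeps its last pose, push and grip.
It fails at once if the cork, bottle, jar or mug is knocked over (angle between any of cork_mid, bottle_mid, jar_mid, mug_mid's own z axis and vertical above 0.6 rad).
It also fails if it takes over 51 s, if anything falls off the work surface, if the arm or the gripper's body presses on something with over 40 N, if the wrist force passes 120 N, or if a joint passes its speed limit or range.

## Working session

There is one attempt and no reset: what is moved stays moved. The work goes in short steps, Python scripts to look and compute and a tool call to move; the robot and the scene stay as the last step left them, time stands still between calls to the robot, and variables do not carry over. Pictures are saved under pics/ and viewed, and the job is handed in when it is done.

Besides the shell and the picture viewer there is one more tool, called after "Request:" as name(argument=value, ...), one argument or row to a line, values as JSON. jog_arm: Moves the arm, as the interface text tells. Its arguments: {"type":"object","properties":{"targets":{"type":"array"},"fingers":{"type":"number"},"newtons":{"type":"number"}},"required":["targets"]}

```bash
mkdir -p pics; ls; python3 - <<'E'
from station import ctrl
import cv2,numpy as np
s=ctrl.observe();print(s)
for n in("scene","top"):
    f=ctrl.grab_frame(n);cv2.imwrite(f"pics/{n}0.png",f["pixels"]);np.savez(f"{n}0.npz",**f)
    print(n,f["fx"],f["fy"],f["cx"],f["cy"],f["origin"],f["orientation"])
E
```

```text
pics
{'clock': 0.0, 'joint_positions': array([ 1.25699213e+00,  2.38768871e-01, -1.42485343e-02,  1.31923333e+00,
       -2.02405344e-05,  1.57080984e+00]), 'joint_velocities': array([ 1.15012949e-04, -1.04589138e-03, -5.36189254e-04, -8.25277360e-05,
        4.97570311e-04,  2.25428767e-03]), 'tau': array([-1.85117306e-04, -5.38779724e+01,  3.46436799e+01,  1.85189856e-02,
        1.10227066e-05, -8.89684657e-06]), 'eef_pos': array([161.91955207, 498.91811211, 205.58614794]), 'orientation': array([[-9.51162017e-01,  3.08691808e-01, -4.29692577e-04],
       [ 3.08692106e-01,  9.51161002e-01, -1.38962868e-03],
       [-2.02601676e-05, -1.45440472e-03, -9.99998942e-01]]), 'ft_force': array([ 0.50634619,  0.55741203, -0.80302972]), 'wrist_torque': array([0.02940794, 0.02953226, 0.00318987]), 'grip_width': 1.0016749369240308}
scene 382.30076799789026 382.30076799789026 279.4309853319191 213.06362033861004 [ 868.57295593 -371.53295173  830.42925191] [[ 7.12173151e-01  5.55375568e-01 -4.29380230e-01]
 [ 7.02003803e-01 -5.63200673e-01  4.35884918e-01]
 [ 2.52599042e-04 -6.11852090e-01 -7.90972159e-01]]
top 542.7644191848549 542.7644191848549 277.121395749448 211.05776641623538 [ 390.20958511   29.53896961 1390.28575734] [[ 0.01229387 -0.99576106  0.09115244]
 [-0.999532   -0.01479159 -0.0267768 ]
 [ 0.02801159 -0.09078059 -0.99547689]]
```

```bash
sleep 1; ls pics
```

```text
scene0.png
top0.png
```

View pics/scene0.png

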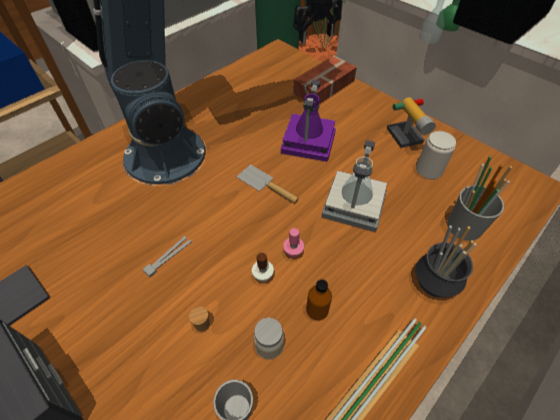

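View pics/top0.png

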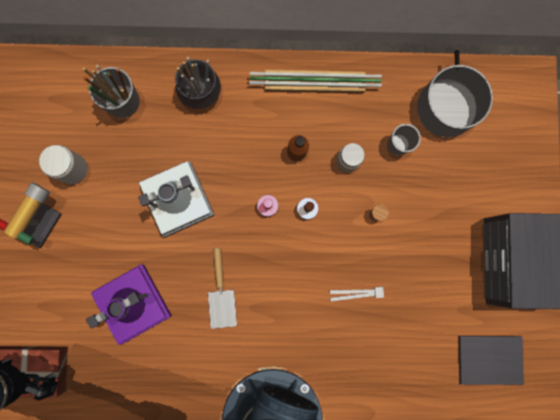

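Candidates for the stopper are the white/dark-handled one (top 308,208; scene 263,267), the pink look-alike (top 267,206; scene 293,243) and the cork (top 378,214; scene 199,317). For the flask they are the clear one on aluminium (top 170,195; scene 362,175) and the purple one (top 125,305; scene 312,125). I choose the white stopper and the clear flask, and check both in close crops.

```bash
python3 - <<'E'
import cv2,numpy as np
t=cv2.imread("pics/top0.png");s=cv2.imread("pics/scene0.png")
def c(im,x,y,w,h,k): return cv2.resize(im[y:y+h,x:x+w],None,fx=k,fy=k,interpolation=cv2.INTER_NEAREST)
a=np.hstack([c(t,280,180,60,50,5),c(t,130,150,100,100,2.5)[:250]])
b=np.hstack([c(s,235,225,60,70,5)[:,:300],c(s,315,130,80,100,3.5)[:350]])
w=max(a.shape[1],b.shape[1])
p=lambda i:np.pad(i,((0,0),(0,w-i.shape[1]),(0,0)))
cv2.imwrite("pics/crop0.png",np.vstack([p(a),p(b)]))
E
```

```text
(no output)
```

View pics/crop0.png

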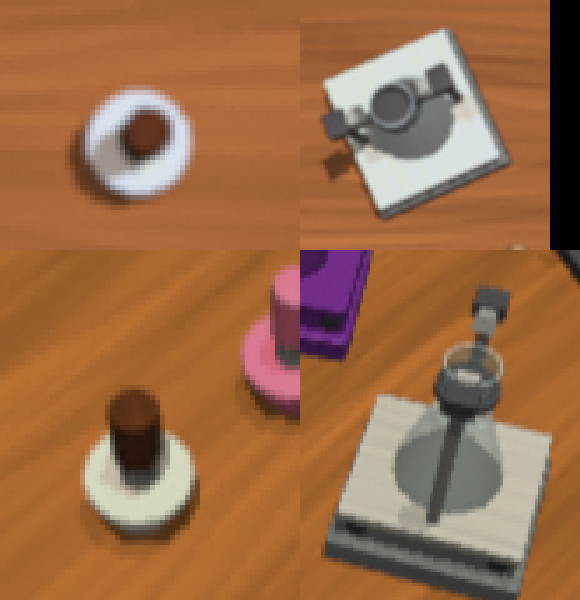

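The crops confirm the choice: white flange with brown handle at top (307.5,208.5), and a clear flask with grey lip ring at top (167,191), catches at (146,199) and (186,181). Now I measure.

```bash
cat > h.py <<'E'
import numpy as np,cv2
def load(n): return dict(np.load(n+".npz"))
def ray(f,u,v):
    d=np.array([(u-f["cx"])/f["fx"],(v-f["cy"])/f["fy"],1.]);return f["origin"],f["orientation"]@d
def onz(f,u,v,z):
    o,d=ray(f,u,v);return o+d*(z-o[2])/d[2]
def proj(f,p):
    q=f["orientation"].T@(np.array(p,float)-f["origin"]);return q[0]/q[2]*f["fx"]+f["cx"],q[1]/q[2]*f["fy"]+f["cy"]
E
python3 - <<'E'
from h import *
for n,box in(("top0",(285,185,335,232)),("scene0",(240,240,285,290))):
    f=load(n);im=f["pixels"];x0,y0,x1,y1=box
    hsv=cv2.cvtColor(im,cv2.COLOR_BGR2HSV)[y0:y1,x0:x1].astype(int)
    w=((hsv[...,1]<70)&(hsv[...,2]>120)).astype(np.uint8)
    c=max(cv2.findContours(w,0,1)[0],key=cv2.contourArea)
    h=cv2.convexHull(c);(e,ax,_)=cv2.fitEllipse(h);u,v=e[0]+x0,e[1]+y0
    print(n,"flange",u,v,ax,onz(f,u,v,35))
    r=((hsv[...,2]<90)&(hsv[...,1]>110)&(hsv[...,0]<15)).astype(np.uint8)
    c=max(cv2.findContours(r,0,1)[0],key=cv2.contourArea);x,y,ww,hh=cv2.boundingRect(c)
    print(" handle bbox",x+x0,y+y0,ww,hh)
f=load("top0");z=f["z_map"]
# depth-based cross-checks
def cloud(f):
    H,W=f["z_map"].shape;u,v=np.meshgrid(np.arange(W),np.arange(H));Z=f["z_map"]
    P=np.stack([(u-f["cx"])/f["fx"]*Z,(v-f["cy"])/f["fy"]*Z,Z],-1)@f["orientation"].T+f["origin"];P[Z==0]=np.nan;return P
for n in("top0","scene0"):
    f=load(n);P=cloud(f)
    bx=(280,180,340,235) if n=="top0" else (235,235,290,290)
    Q=P[bx[1]:bx[3],bx[0]:bx[2]].reshape(-1,3)
    for a,b in((80,105),(28,42)):
        q=Q[(Q[:,2]>a)&(Q[:,2]<b)];print(n,a,len(q),np.round(np.median(q,0),1),np.round((q.min(0)+q.max(0))/2,1) if len(q) else "")
    bx=(130,150,230,250) if n=="top0" else (310,120,400,235)
    Q=P[bx[1]:bx[3],bx[0]:bx[2]].reshape(-1,3)
    print(np.histogram(Q[~np.isnan(Q[:,2]),2],bins=np.arange(-10,221,10)))
    q=Q[(Q[:,2]>179)];q[np.isnan(q)]=0
    if len(q)>3:
        k=cv2.kmeans(q[:,:2].astype(np.float32),2,None,(3,50,.1),5,2);print("catch clusters",k[2],len(q))
    q=Q[(Q[:,2]>160)&(Q[:,2]<179)];print("lip",len(q),np.median(q,0))
    q=Q[(Q[:,2]>55)&(Q[:,2]<85)];
    print(n,"plat",len(q),cv2.minAreaRect(q[:,:2].astype(np.float32)) if len(q) else"")
E
```

```text
top0 flange 307.22826385498047 208.0560073852539 (20.998401641845703, 21.454204559326172) [523.00871593 -82.51944197  35.        ]
 handle bbox 305 206 8 5
scene0 flange 262.2994213104248 269.82468032836914 (19.658435821533203, 21.659086227416992) [526.8534814  -82.15693623  35.        ]
 handle bbox 257 255 10 14
top0 80 81 [521.6 -82.2  96.2] [520.9 -83.   92.9]
top0 28 235 [517.8 -79.3  37. ] [521.8 -83.2  35.7]
(array([1785, 4683,   70,  310,   17,   28, 1622,  261,  110,   84,   87,
         77,   62,   38,    5,  148,  114,   42,   84,  159,  161,    0,
          0]), array([-10,   0,  10,  20,  30,  40,  50,  60,  70,  80,  90, 100, 110,
       120, 130, 140, 150, 160, 170, 180, 190, 200, 210, 220]))
catch clusters [[522.90063 286.01538]
 [560.667   206.9641 ]] 323
lip 123 [543.054952   246.58532365 171.13930715]
top0 plat 1531 ((541.8316650390625, 246.50534057617188), (139.62838745117188, 129.72897338867188), 25.06991958618164)
scene0 80 101 [529.  -83.7  93.4] [527.3 -41.6  88.7]
scene0 28 340 [529.9 -82.2  34.2] [526.4 -40.7  35. ]
(array([4443, 1741,  348,  626,   24,   80, 1662,  149,  162,  143,  139,
        121,   72,   62,   23,   69,   85,  108,   42,  188,   24,    0,
          0]), array([-10,   0,  10,  20,  30,  40,  50,  60,  70,  80,  90, 100, 110,
       120, 130, 140, 150, 160, 170, 180, 190, 200, 210, 220]))
catch clusters [[529.8833  284.74512]
 [568.29565 203.82802]] 226
lip 136 [544.98652981 251.48630638 167.32252771]
scene0 plat 779 ((460.2601318359375, 317.4500427246094), (174.55377197265625, 399.4620361328125), 52.37637710571289)
```

Request:
jog_arm(
  targets=[
    {"tz": -2, "rz": 0.1},
    {"tz": -3, "rz": 0.15},
    {"tz": -3, "rz": 0.15},
    {"tz": -2, "rz": 0.15},
    {"rz": 0.15},
    {"rz": 0.12},
    {},
  ],
  fingers=6,
  newtons=60,
)

```text
schema error: expected keys tx, ty, tz, rx, ry, rz
```

```bash
cat >> h.py <<'E'
def togo(p,yaw=None):
    from station import ctrl
    s=ctrl.observe();R=s["orientation"];d=R.T@(np.array(p,float)-s["eef_pos"])
    y=np.degrees(np.arctan2(R[1,1],R[0,1]))
    print("t",round(float(s["clock"]),2),"tcp",s["eef_pos"].round(1),"tool-shift cm",(d/10).round(2),"tooly deg",y.round(2),"tilt",R[:,2].round(4),"F",s["ft_force"].round(1),"gw",round(float(s["grip_width"]),3),"j",s["joint_positions"].round(2))
E
python3 -c "
from h import *
togo([524.5,-82.4,305])"
```

```text
t 0.1 tcp [161.9 499.  205.6] tool-shift cm [-52.43 -44.12  -9.88] tooly deg 72.02 tilt [-4.0e-04 -1.2e-03 -1.0e+00] F [ 1.3 -0.6 -0.2] gw 1.0 j [ 1.26  0.24 -0.01  1.32  0.    1.57]
```

All six keys are needed in every row.

Request:
jog_arm(
  targets=[
    {"tx": 0, "ty": 0, "tz": -2, "rx": 0, "ry": 0, "rz": 0.1},
    {"tx": 0, "ty": 0, "tz": -3, "rx": 0, "ry": 0, "rz": 0.15},
    {"tx": 0, "ty": 0, "tz": -3, "rx": 0, "ry": 0, "rz": 0.15},
    {"tx": 0, "ty": 0, "tz": -2, "rx": 0, "ry": 0, "rz": 0.15},
    {"tx": 0, "ty": 0, "tz": 0, "rx": 0, "ry": 0, "rz": 0.15},
    {"tx": 0, "ty": 0, "tz": 0, "rx": 0, "ry": 0, "rz": 0.12},
    {"tx": 0, "ty": 0, "tz": 0, "rx": 0, "ry": 0, "rz": 0},
  ],
  fingers=6,
  newtons=60,
)

```text
clock: 0.98
eef_pos: [162.0, 499.2, 305.9]
orientation: [[-0.424, 0.906, -0.0], [0.906, 0.424, -0.001], [-0.001, -0.0, -1.0]]
ft_force: [-0.1, -0.6, -0.4]
grip_width: 0.701
```

```bash
python3 -c "
from h import *
togo([524.5,-82.4,305])"
```

```text
t 0.97 tcp [162.  499.2 305.9] tool-shift cm [-68.04   8.17   0.12] tooly deg 25.09 tilt [-2.e-04 -7.e-04 -1.e+00] F [-0.1 -0.6 -0.4] gw 0.701 j [ 1.26  0.23  0.22  1.57 -0.    2.39]
```

Request:
jog_arm(
  targets=[
    {"tx": -2, "ty": 0.2, "tz": 0, "rx": 0, "ry": 0, "rz": 0},
    {"tx": -4, "ty": 0.5, "tz": 0, "rx": 0, "ry": 0, "rz": 0},
    {"tx": -4, "ty": 0.5, "tz": 0, "rx": 0, "ry": 0, "rz": 0},
    {"tx": -4, "ty": 0.5, "tz": 0, "rx": 0, "ry": 0, "rz": 0},
    {"tx": -4, "ty": 0.5, "tz": 0, "rx": 0, "ry": 0, "rz": 0},
    {"tx": -4, "ty": 0.5, "tz": 0, "rx": 0, "ry": 0, "rz": 0},
    {"tx": -4, "ty": 0.5, "tz": 0, "rx": 0, "ry": 0, "rz": 0},
    {"tx": -4, "ty": 0.5, "tz": 0, "rx": 0, "ry": 0, "rz": 0},
    {"tx": -4, "ty": 0.5, "tz": 0, "rx": 0, "ry": 0, "rz": 0},
    {"tx": -4, "ty": 0.5, "tz": 0, "rx": 0, "ry": 0, "rz": 0},
  ],
)

```text
clock: 2.22
eef_pos: [365.5, 172.8, 306.2]
orientation: [[-0.425, 0.905, 0.0], [0.905, 0.425, -0.0], [-0.0, 0.0, -1.0]]
ft_force: [0.3, 1.1, -0.5]
grip_width: 0.704
```

Request:
jog_arm(
  targets=[
    {"tx": -4, "ty": 0.5, "tz": 0, "rx": 0, "ry": 0, "rz": 0},
    {"tx": -4, "ty": 0.5, "tz": 0, "rx": 0, "ry": 0, "rz": 0},
    {"tx": -4, "ty": 0.5, "tz": 0, "rx": 0, "ry": 0, "rz": 0},
    {"tx": -4, "ty": 0.5, "tz": 0, "rx": 0, "ry": 0, "rz": 0},
    {"tx": -4, "ty": 0.5, "tz": 0, "rx": 0, "ry": 0, "rz": 0},
    {"tx": -4, "ty": 0.5, "tz": 0, "rx": 0, "ry": 0, "rz": 0},
    {"tx": -4, "ty": 0.5, "tz": 0, "rx": 0, "ry": 0, "rz": 0},
    {"tx": -2, "ty": 0.5, "tz": 0, "rx": 0, "ry": 0, "rz": 0},
    {"tx": 0, "ty": 0, "tz": 0, "rx": 0, "ry": 0, "rz": 0},
  ],
)

```text
clock: 3.35
eef_pos: [528.6, -80.9, 305.7]
orientation: [[-0.422, 0.906, -0.001], [0.906, 0.422, 0.0], [0.001, -0.001, -1.0]]
ft_force: [-0.9, 0.5, 0.7]
grip_width: 0.706
```

```bash
python3 -c "
from h import *
from station import ctrl
togo([524.5,-82.4,140])
for n in('scene','top'):
    f=ctrl.grab_frame(n);cv2.imwrite(f'pics/{n}1.png',f['pixels'])"
```

```text
t 3.35 tcp [528.6 -80.9 305.7] tool-shift cm [ 0.03 -0.42 16.57] tooly deg 24.99 tilt [-1.e-03  1.e-04 -1.e+00] F [-0.9  0.5  0.7] gw 0.706 j [-0.15  0.25  0.25  1.57 -0.    0.98]
```

View pics/scene1.png

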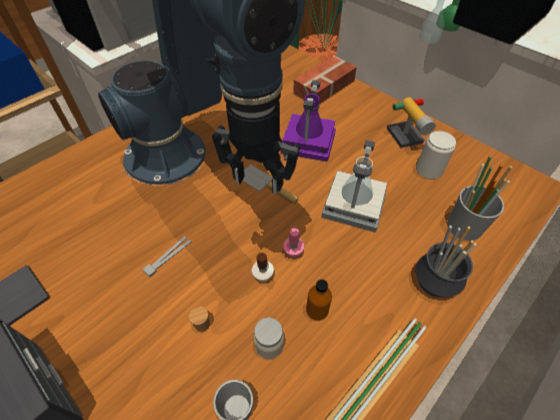

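The gripper is above the stopper (263,267), clear of the neighbours. I descend and check midway.

Request:
jog_arm(
  targets=[
    {"tx": 0, "ty": -0.2, "tz": 3, "rx": 0, "ry": 0, "rz": 0},
    {"tx": 0, "ty": -0.2, "tz": 4, "rx": 0, "ry": 0, "rz": 0},
    {"tx": 0, "ty": 0, "tz": 4, "rx": 0, "ry": 0, "rz": 0},
    {"tx": 0, "ty": 0, "tz": 4, "rx": 0, "ry": 0, "rz": 0},
    {"tx": 0, "ty": 0, "tz": 2.5, "rx": 0, "ry": 0, "rz": 0},
    {"tx": 0, "ty": 0, "tz": 1, "rx": 0, "ry": 0, "rz": 0},
    {"tx": 0, "ty": 0, "tz": 0, "rx": 0, "ry": 0, "rz": 0},
  ],
)

```text
clock: 4.32
eef_pos: [524.8, -81.0, 121.6]
orientation: [[-0.424, 0.906, -0.0], [0.906, 0.424, -0.0], [0.0, -0.0, -1.0]]
ft_force: [0.1, 0.3, 0.2]
grip_width: 0.703
```

```bash
python3 -c "
from h import *
from station import ctrl
togo([524.5,-82.4,58])
f=ctrl.grab_frame('scene');print(proj(f,[524.5,-82.4,95]));g=ctrl.grab_frame('top')
a=cv2.resize(f['pixels'][180:300,200:340],None,fx=3,fy=3);b=cv2.resize(g['pixels'][140:260,245:375],None,fx=3,fy=3)
cv2.imwrite('pics/c2.png',np.hstack([a,b])[:, :800])"
```

```text
t 4.33 tcp [524.8 -81.  121.6] tool-shift cm [-0.11 -0.08  6.36] tooly deg 25.1 tilt [-2.e-04 -0.e+00 -1.e+00] F [0.1 0.3 0.2] gw 0.703 j [-0.15  0.29 -0.16  1.12 -0.    0.98]
(np.float64(260.5486359183602), np.float64(255.98480578775963))
```

View pics/c2.png

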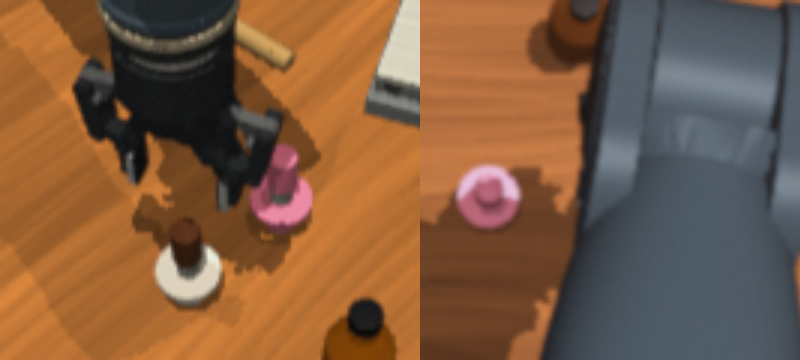

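Handle top at px (262,255) lies between the fingertips (px ~246,240 and ~275,248). I go down and close.

Request:
jog_arm(
  targets=[
    {"tx": -0.1, "ty": -0.1, "tz": 1, "rx": 0, "ry": 0, "rz": 0},
    {"tx": 0, "ty": 0, "tz": 2, "rx": 0, "ry": 0, "rz": 0},
    {"tx": 0, "ty": 0, "tz": 2, "rx": 0, "ry": 0, "rz": 0},
    {"tx": 0, "ty": 0, "tz": 1, "rx": 0, "ry": 0, "rz": 0},
    {"tx": 0, "ty": 0, "tz": 0.4, "rx": 0, "ry": 0, "rz": 0},
    {"tx": 0, "ty": 0, "tz": 0, "rx": 0, "ry": 0, "rz": 0},
  ],
)

```text
clock: 5.18
eef_pos: [524.7, -83.1, 57.4]
orientation: [[-0.423, 0.906, 0.0], [0.906, 0.423, -0.0], [-0.0, 0.0, -1.0]]
ft_force: [-0.0, -0.3, -0.1]
grip_width: 0.705
```

Request:
jog_arm(
  targets=[
    {"tx": 0, "ty": 0, "tz": 0, "rx": 0, "ry": 0, "rz": 0},
    {"tx": 0, "ty": 0, "tz": 0, "rx": 0, "ry": 0, "rz": 0},
    {"tx": 0, "ty": 0, "tz": 0, "rx": 0, "ry": 0, "rz": 0},
    {"tx": 0, "ty": 0, "tz": 0, "rx": 0, "ry": 0, "rz": 0},
    {"tx": 0, "ty": 0, "tz": 0, "rx": 0, "ry": 0, "rz": 0},
    {"tx": 0, "ty": 0, "tz": 0, "rx": 0, "ry": 0, "rz": 0},
    {"tx": 0, "ty": 0, "tz": 0, "rx": 0, "ry": 0, "rz": 0},
    {"tx": 0, "ty": 0, "tz": 0, "rx": 0, "ry": 0, "rz": 0},
  ],
  fingers=1.5,
  newtons=80,
)

```text
clock: 6.18
eef_pos: [525.2, -83.1, 58.1]
orientation: [[-0.423, 0.906, 0.002], [0.906, 0.423, -0.0], [-0.001, 0.001, -1.0]]
ft_force: [-0.4, 1.1, 4.6]
grip_width: 0.241
```

```bash
python3 -c "
from h import *
from station import ctrl
togo([524.5,-82.4,58])
f=ctrl.grab_frame('scene')
cv2.imwrite('pics/c3.png',cv2.resize(f['pixels'][180:300,200:340],None,fx=4,fy=4))"
```

```text
t 6.17 tcp [525.2 -83.1  58.1] tool-shift cm [ 0.09 -0.03  0.01] tooly deg 25.04 tilt [ 1.6e-03 -3.0e-04 -1.0e+00] F [-0.4  1.1  4.6] gw 0.241 j [-0.16  0.34 -0.27  0.96 -0.    0.98]
```

View pics/c3.png

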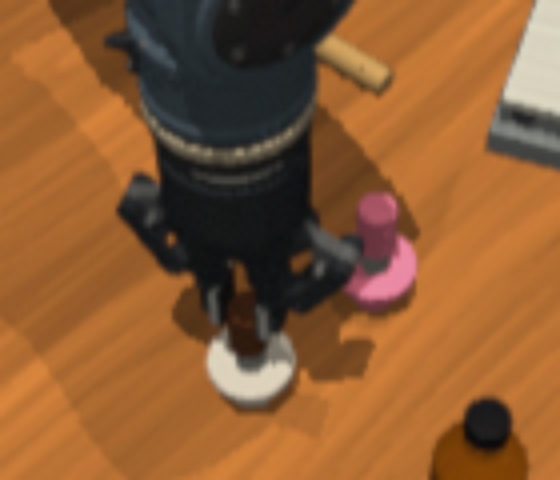

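Grip is on the handle at px (262,255), and the flange is free. I lift and check.

Request:
jog_arm(
  targets=[
    {"tx": 0, "ty": 0, "tz": -0.5, "rx": 0, "ry": 0, "rz": 0},
    {"tx": 0, "ty": 0, "tz": -2, "rx": 0, "ry": 0, "rz": 0},
    {"tx": 0, "ty": 0, "tz": -4, "rx": 0, "ry": 0, "rz": 0},
    {"tx": 0, "ty": 0, "tz": -4, "rx": 0, "ry": 0, "rz": 0},
    {"tx": 0, "ty": 0, "tz": -4, "rx": 0, "ry": 0, "rz": 0},
    {"tx": 0, "ty": 0, "tz": -4, "rx": 0, "ry": 0, "rz": 0},
    {"tx": 0, "ty": 0, "tz": -3, "rx": 0, "ry": 0, "rz": 0},
    {"tx": 0, "ty": 0, "tz": -1, "rx": 0, "ry": 0, "rz": 0},
    {"tx": 0, "ty": 0, "tz": 0, "rx": 0, "ry": 0, "rz": 0},
  ],
)

```text
clock: 7.35
eef_pos: [524.6, -83.0, 282.0]
orientation: [[-0.423, 0.906, -0.0], [0.906, 0.423, -0.0], [-0.0, -0.0, -1.0]]
ft_force: [0.4, -0.1, -2.7]
grip_width: 0.242
```

```bash
python3 -c "
from h import *
from station import ctrl
togo([542.4,246.5,285])
f=ctrl.grab_frame('scene')
np.savez('scene4.npz',**f)
cv2.imwrite('pics/c4.png',cv2.resize(f['pixels'][90:250,180:340],None,fx=3.6,fy=3.6))"
```

```text
t 7.35 tcp [524.6 -83.  282. ] tool-shift cm [29.1  15.56 -0.31] tooly deg 25.04 tilt [-0.e+00 -1.e-04 -1.e+00] F [ 0.4 -0.1 -2.7] gw 0.242 j [-0.16  0.24  0.18  1.51 -0.    0.98]
```

View pics/c4.png

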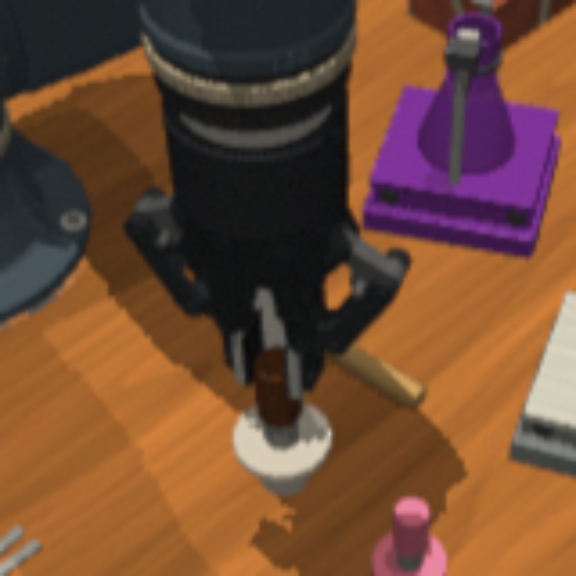

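Request:
jog_arm(
  targets=[
    {"tx": 1, "ty": 0.6, "tz": 0, "rx": 0, "ry": 0, "rz": 0},
    {"tx": 3, "ty": 1.6, "tz": -1, "rx": 0, "ry": 0, "rz": 0},
    {"tx": 3.5, "ty": 1.9, "tz": -1, "rx": 0, "ry": 0, "rz": 0},
    {"tx": 3.5, "ty": 1.9, "tz": 0, "rx": 0, "ry": 0, "rz": 0},
    {"tx": 3.5, "ty": 1.9, "tz": 0, "rx": 0, "ry": 0, "rz": 0},
    {"tx": 3.5, "ty": 1.9, "tz": 0, "rx": 0, "ry": 0, "rz": 0},
    {"tx": 3.5, "ty": 1.9, "tz": 0, "rx": 0, "ry": 0, "rz": 0},
    {"tx": 3.5, "ty": 1.9, "tz": 0, "rx": 0, "ry": 0, "rz": 0},
    {"tx": 3, "ty": 1.5, "tz": 0, "rx": 0, "ry": 0, "rz": 0},
    {"tx": 1, "ty": 0.5, "tz": 0, "rx": 0, "ry": 0, "rz": 0},
  ],
)

```text
clock: 8.65
eef_pos: [542.4, 248.2, 300.7]
orientation: [[-0.425, 0.905, -0.002], [0.905, 0.425, -0.001], [0.0, -0.002, -1.0]]
ft_force: [0.0, -0.7, -1.1]
grip_width: 0.239
```

Request:
jog_arm(
  targets=[
    {"tx": 0, "ty": 0, "tz": 0, "rx": 0, "ry": 0, "rz": 0},
    {"tx": 0, "ty": 0, "tz": 0, "rx": 0, "ry": 0, "rz": 0},
  ],
)

```text
clock: 8.9
eef_pos: [543.0, 245.0, 302.0]
orientation: [[-0.423, 0.906, -0.0], [0.906, 0.423, -0.001], [-0.0, -0.001, -1.0]]
ft_force: [-1.0, -0.8, -1.8]
grip_width: 0.236
```

```bash
python3 -c "
from h import *
from station import ctrl
togo([542.4,246.5,300])
f=ctrl.grab_frame('scene');np.savez('scene5.npz',**f)
g=ctrl.grab_frame('top');np.savez('top5.npz',**g)
a=cv2.resize(f['pixels'][80:240,290:430],None,fx=3,fy=3);b=cv2.resize(g['pixels'][110:270,110:230],None,fx=3,fy=3)
cv2.imwrite('pics/c5.png',np.hstack([a,b]))"
```

```text
t 8.9 tcp [543. 245. 302.] tool-shift cm [0.16 0.01 0.2 ] tooly deg 25.0 tilt [-4.e-04 -6.e-04 -1.e+00] F [-1.  -0.8 -1.8] gw 0.236 j [ 0.42  0.36  0.4   1.61 -0.    1.56]
```

View pics/c5.png

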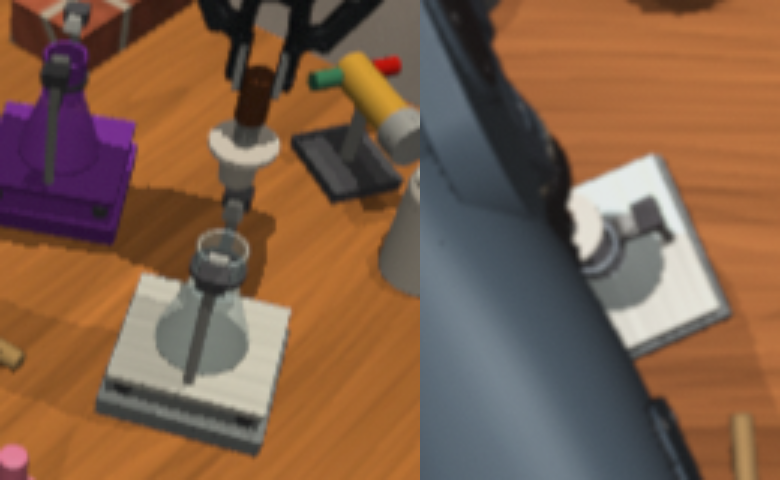

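```bash
python3 - <<'E'
from h import *
f=load("scene5");tcp=np.array([543.,245.,302.])
im=f["pixels"];hsv=cv2.cvtColor(im,cv2.COLOR_BGR2HSV).astype(int)
m=np.zeros(im.shape[:2],np.uint8);x0,y0,x1,y1=352,112,390,146
m[y0:y1,x0:x1]=((hsv[...,1]<75)&(hsv[...,2]>115))[y0:y1,x0:x1]
c=max(cv2.findContours(m,0,1)[0],key=cv2.contourArea);print(cv2.boundingRect(c))
for y in range(112,146): print(y,"".join("#" if v else "." for v in m[y,352:390]))
for z in(302-58,302-58+30,302-58+35,302-58+95):print(z,np.round(proj(f,[543,245,z]),1))
for z in(170,150):print(z,np.round(proj(f,[542.4,246.5,z]),1))
E
python3 - <<'E'
from h import *
f=load("scene5");g=load("top0")
a=cv2.resize(f["pixels"][105:180,340:400],None,fx=8,fy=8,interpolation=cv2.INTER_CUBIC)
b=cv2.resize(g["pixels"][165:215,135:200],None,fx=6,fy=6,interpolation=cv2.INTER_CUBIC);b=np.pad(b,((0,a.shape[0]-b.shape[0]),(0,0),(0,0)))
cv2.imwrite("pics/c6.png",np.hstack([a,b])[:600,:800])
E
```

```text
(360, 122, 23, 14)
112 ......................................
113 ......................................
114 ......................................
115 ......................................
116 ......................................
117 ......................................
118 ......................................
119 ......................................
120 ...............#......................
121 ......................................
122 ..........#...............#...........
123 .........###...............#..........
124 ........#####.........................
125 ........#######..............#........
126 ........#######..............##.......
127 ........########..........#####.......
128 ........#########......########.......
129 ........#######################.......
130 .........######################.......
131 ..........####################........
132 ..........####################........
133 ............#################.........
134 ...............############...........
135 ..................######..............
136 ......................................
137 ......................................
138 ......................................
139 ......................................
140 ......................................
141 ......................................
142 ......................................
143 ......................................
144 ......................................
145 ......................................
244 [367.4 138.9]
274 [369.9 128.6]
279 [370.3 126.8]
339 [375.7 104. ]
170 [362.1 161.7]
150 [360.7 167.5]
```

View pics/c6.png

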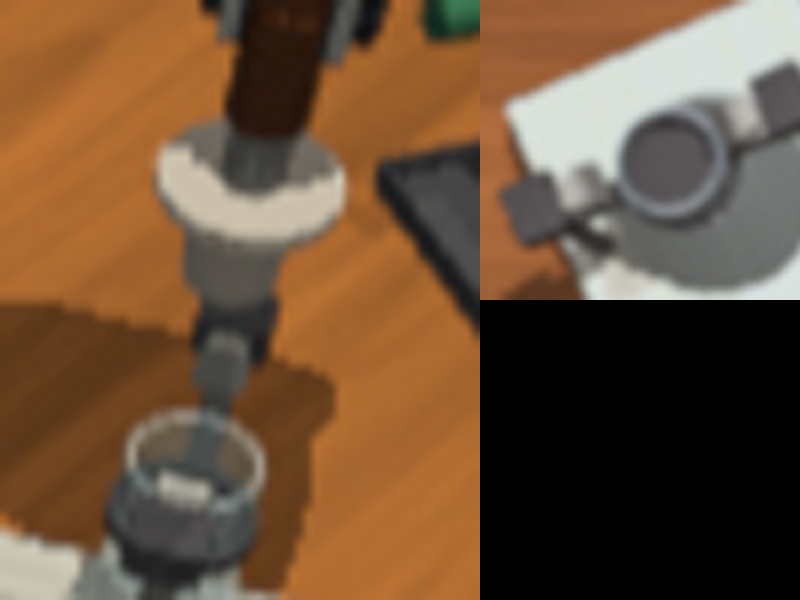

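```bash
python3 - <<'E'
from h import *
f=load("scene5");g=load("top0")
print("flange scene",onz(f,371.0,126.4,279)," z276",onz(f,371.,126.4,276))
print("lip scene",onz(f,364.1,161.6,170),"lip top",onz(g,166.8,191.1,170))
print("initial: flange scene/top 526.9,-82.2 / 523.0,-82.5; tcp at grasp 524.9,-83")
E
```

```text
flange scene [543.31998639 247.10332477 279.        ]  z276 [541.5504776  250.46895839 276.        ]
lip scene [545.68441588 250.32986398 170.        ] lip top [543.40479786 245.91351387 170.        ]
initial: flange scene/top 526.9,-82.2 / 523.0,-82.5; tcp at grasp 524.9,-83
```

Request:
jog_arm(
  targets=[
    {"tx": 0.1, "ty": 0.25, "tz": 1, "rx": 0, "ry": 0, "rz": 0},
    {"tx": 0, "ty": 0, "tz": 2, "rx": 0, "ry": 0, "rz": 0},
    {"tx": 0, "ty": 0, "tz": 2, "rx": 0, "ry": 0, "rz": 0},
    {"tx": 0, "ty": 0, "tz": 1, "rx": 0, "ry": 0, "rz": 0},
    {"tx": 0, "ty": 0, "tz": 0, "rx": 0, "ry": 0, "rz": 0},
    {"tx": 0, "ty": 0, "tz": 0, "rx": 0, "ry": 0, "rz": 0},
  ],
)

```text
clock: 9.75
eef_pos: [545.3, 247.8, 242.9]
orientation: [[-0.423, 0.906, 0.001], [0.906, 0.423, 0.0], [-0.0, 0.001, -1.0]]
ft_force: [-0.4, -0.5, -1.8]
grip_width: 0.24
```

```bash
python3 - <<'E'
from h import *
from station import ctrl
togo([545,247,240])
f=ctrl.grab_frame('scene');np.savez('scene7.npz',**f)
cv2.imwrite("pics/c7.png",cv2.resize(f["pixels"][110:185,335:395],None,fx=8,fy=8,interpolation=cv2.INTER_CUBIC))
E
```

```text
t 9.75 tcp [545.3 247.8 242.9] tool-shift cm [-0.06 -0.06  0.29] tooly deg 25.03 tilt [ 9.e-04  3.e-04 -1.e+00] F [-0.4 -0.5 -1.8] gw 0.24 j [ 0.43  0.36  0.25  1.46 -0.    1.56]
```

View pics/c7.png

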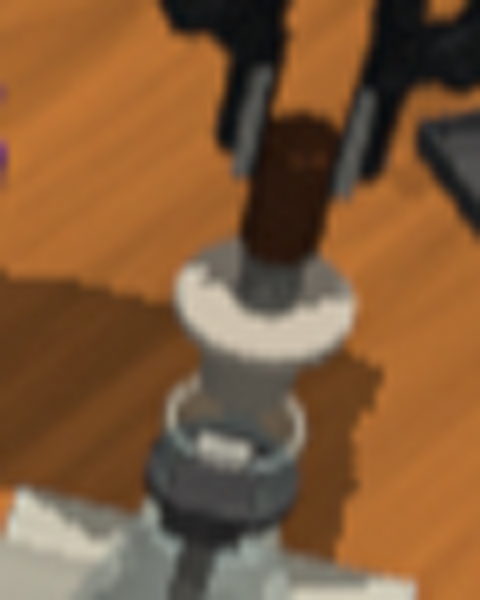

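```bash
python3 - <<'E'
from h import *
f=load("scene7")
for z in(242.9-58+35,242.9-58,170):print(z,(np.array(proj(f,[545.3,247.8,z]))-[335,110])*8+4)
J=[(np.array(proj(f,[545.3+d[0],247.8+d[1],170]))-proj(f,[545.3,247.8,170]))*8 for d in((1,0),(0,1))];print(J)
a=onz(f,264.5/8+335-.5,291.5/8+110-.5,219.9);b=onz(f,234.5/8+335-.5,429/8+110-.5,170);print(a,b,b-a)
E
```

```text
219.9 [260.50757299 297.57655308]
184.9 [239.36766969 384.80410586]
170 [230.74958505 420.3640809 ]
[array([2.64995618, 1.63671151]), array([ 1.9905951 , -1.65803149])]
[544.56964123 250.71998154 219.9       ] [548.35326939 245.61775698 170.        ] [  3.78362815  -5.10222455 -49.9       ]
```

Flange and lip centres both sit within about 1 mm of prediction in the scene view (flange px 368,146; lip px 364.5,162). I lower the plug into the neck, watching force.

Request:
jog_arm(
  targets=[
    {"tx": 0, "ty": 0, "tz": 0.5, "rx": 0, "ry": 0, "rz": 0},
    {"tx": 0, "ty": 0, "tz": 0.5, "rx": 0, "ry": 0, "rz": 0},
    {"tx": 0, "ty": 0, "tz": 0.5, "rx": 0, "ry": 0, "rz": 0},
    {"tx": 0, "ty": 0, "tz": 0.5, "rx": 0, "ry": 0, "rz": 0},
    {"tx": 0, "ty": 0, "tz": 0.3, "rx": 0, "ry": 0, "rz": 0},
    {"tx": 0, "ty": 0, "tz": 0, "rx": 0, "ry": 0, "rz": 0},
  ],
)

```text
clock: 10.55
eef_pos: [544.9, 247.7, 218.9]
orientation: [[-0.423, 0.906, -0.0], [0.906, 0.423, -0.0], [-0.0, -0.001, -1.0]]
ft_force: [-0.6, -0.5, -2.2]
grip_width: 0.239
```

```bash
python3 - <<'E'
from h import *
from station import ctrl
togo([545,247,213])
f=ctrl.grab_frame('scene');np.savez('scene8.npz',**f)
cv2.imwrite("pics/c8.png",cv2.resize(f["pixels"][110:185,335:395],None,fx=8,fy=8,interpolation=cv2.INTER_CUBIC))
E
```

```text
t 10.55 tcp [544.9 247.7 218.9] tool-shift cm [-0.07 -0.02  0.59] tooly deg 25.04 tilt [-4.e-04 -3.e-04 -1.e+00] F [-0.6 -0.5 -2.2] gw 0.239 j [ 0.43  0.36  0.2   1.41 -0.    1.56]
```

View pics/c8.png

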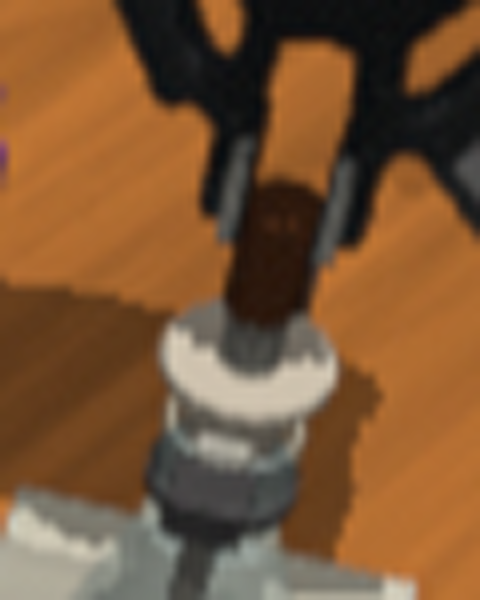

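Plug foot is inside the neck (flange px 366,154 over the ring) with no side force. I continue to catch contact.

Request:
jog_arm(
  targets=[
    {"tx": 0, "ty": 0, "tz": 0.2, "rx": 0, "ry": 0, "rz": 0},
    {"tx": 0, "ty": 0, "tz": 0.2, "rx": 0, "ry": 0, "rz": 0},
    {"tx": 0, "ty": 0, "tz": 0.2, "rx": 0, "ry": 0, "rz": 0},
    {"tx": 0, "ty": 0, "tz": 0, "rx": 0, "ry": 0, "rz": 0},
    {"tx": 0, "ty": 0, "tz": 0, "rx": 0, "ry": 0, "rz": 0},
  ],
)

```text
clock: 11.22
eef_pos: [545.0, 247.7, 213.2]
orientation: [[-0.423, 0.906, -0.0], [0.906, 0.423, -0.0], [-0.0, -0.0, -1.0]]
ft_force: [0.2, -0.5, -1.9]
grip_width: 0.24
```

Request:
jog_arm(
  targets=[
    {"tx": 0, "ty": 0, "tz": 0.2, "rx": 0, "ry": 0, "rz": 0},
    {"tx": 0, "ty": 0, "tz": 0.2, "rx": 0, "ry": 0, "rz": 0},
    {"tx": 0, "ty": 0, "tz": 0, "rx": 0, "ry": 0, "rz": 0},
    {"tx": 0, "ty": 0, "tz": 0, "rx": 0, "ry": 0, "rz": 0},
  ],
)

```text
clock: 11.72
eef_pos: [545.1, 247.7, 209.4]
orientation: [[-0.423, 0.906, 0.0], [0.906, 0.423, -0.0], [-0.0, 0.0, -1.0]]
ft_force: [0.4, -1.4, -0.5]
grip_width: 0.239
```

Request:
jog_arm(
  targets=[
    {"tx": 0, "ty": 0, "tz": 0.15, "rx": 0, "ry": 0, "rz": 0},
    {"tx": 0, "ty": 0, "tz": 0.15, "rx": 0, "ry": 0, "rz": 0},
    {"tx": 0, "ty": 0, "tz": 0, "rx": 0, "ry": 0, "rz": 0},
    {"tx": 0, "ty": 0, "tz": 0, "rx": 0, "ry": 0, "rz": 0},
  ],
)

```text
clock: 12.22
eef_pos: [545.1, 247.8, 206.4]
orientation: [[-0.423, 0.906, 0.0], [0.906, 0.423, 0.0], [-0.0, 0.0, -1.0]]
ft_force: [1.0, 0.4, 2.0]
grip_width: 0.235
```

Request:
jog_arm(
  targets=[
    {"tx": 0, "ty": 0, "tz": 0.15, "rx": 0, "ry": 0, "rz": 0},
    {"tx": 0, "ty": 0, "tz": 0.15, "rx": 0, "ry": 0, "rz": 0},
    {"tx": 0, "ty": 0, "tz": 0, "rx": 0, "ry": 0, "rz": 0},
    {"tx": 0, "ty": 0, "tz": 0, "rx": 0, "ry": 0, "rz": 0},
  ],
)

```text
clock: 12.72
eef_pos: [545.1, 247.9, 203.4]
orientation: [[-0.423, 0.906, 0.0], [0.906, 0.423, 0.0], [0.0, 0.0, -1.0]]
ft_force: [0.0, 0.3, 5.6]
grip_width: 0.236
```

```bash
python3 - <<'E'
from h import *
from station import ctrl
togo([545,247,213])
f=ctrl.grab_frame('scene');np.savez('scene9.npz',**f)
cv2.imwrite("pics/c9.png",cv2.resize(f["pixels"][110:185,335:395],None,fx=8,fy=8,interpolation=cv2.INTER_CUBIC))
E
```

```text
t 12.72 tcp [545.1 247.9 203.4] tool-shift cm [-0.08 -0.04 -0.96] tooly deg 25.04 tilt [ 3.e-04  2.e-04 -1.e+00] F [0.  0.3 5.6] gw 0.236 j [0.43 0.37 0.16 1.37 0.   1.56]
```

View pics/c9.png

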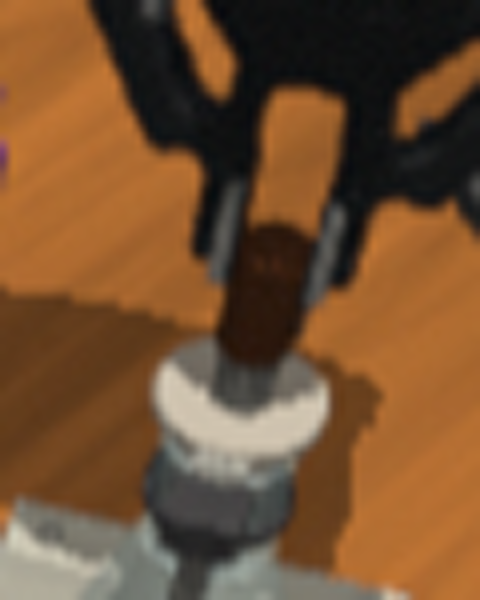

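Flange (px 365,159) is centred on the catches and the platform is yielding at about 1 N/mm with no side force. I press on to the snap.

Request:
jog_arm(
  targets=[
    {"tx": 0, "ty": 0, "tz": 0.1, "rx": 0, "ry": 0, "rz": 0},
    {"tx": 0, "ty": 0, "tz": 0.1, "rx": 0, "ry": 0, "rz": 0},
    {"tx": 0, "ty": 0, "tz": 0, "rx": 0, "ry": 0, "rz": 0},
    {"tx": 0, "ty": 0, "tz": 0, "rx": 0, "ry": 0, "rz": 0},
  ],
)

```text
clock: 13.28
eef_pos: [545.1, 247.9, 201.5]
orientation: [[-0.423, 0.906, 0.001], [0.906, 0.423, 0.0], [0.0, 0.001, -1.0]]
ft_force: [0.9, 0.1, 5.9]
grip_width: 0.239
```

Request:
jog_arm(
  targets=[
    {"tx": 0, "ty": 0, "tz": 0.1, "rx": 0, "ry": 0, "rz": 0},
    {"tx": 0, "ty": 0, "tz": 0.1, "rx": 0, "ry": 0, "rz": 0},
    {"tx": 0, "ty": 0, "tz": 0, "rx": 0, "ry": 0, "rz": 0},
    {"tx": 0, "ty": 0, "tz": 0, "rx": 0, "ry": 0, "rz": 0},
  ],
)

```text
clock: 13.78
eef_pos: [545.2, 247.9, 199.7]
orientation: [[-0.423, 0.906, 0.001], [0.906, 0.423, 0.0], [0.0, 0.001, -1.0]]
ft_force: [0.5, -0.6, 7.1]
grip_width: 0.24
```

Request:
jog_arm(
  targets=[
    {"tx": 0, "ty": 0, "tz": 0.1, "rx": 0, "ry": 0, "rz": 0},
    {"tx": 0, "ty": 0, "tz": 0.1, "rx": 0, "ry": 0, "rz": 0},
    {"tx": 0, "ty": 0, "tz": 0, "rx": 0, "ry": 0, "rz": 0},
    {"tx": 0, "ty": 0, "tz": 0, "rx": 0, "ry": 0, "rz": 0},
  ],
)

```text
clock: 14.28
eef_pos: [545.3, 248.0, 197.9]
orientation: [[-0.423, 0.906, 0.001], [0.906, 0.423, 0.001], [0.0, 0.001, -1.0]]
ft_force: [0.2, -0.8, 8.5]
grip_width: 0.236
```

Request:
jog_arm(
  targets=[
    {"tx": 0, "ty": 0, "tz": 0.1, "rx": 0, "ry": 0, "rz": 0},
    {"tx": 0, "ty": 0, "tz": 0.1, "rx": 0, "ry": 0, "rz": 0},
    {"tx": 0, "ty": 0, "tz": 0, "rx": 0, "ry": 0, "rz": 0},
    {"tx": 0, "ty": 0, "tz": 0, "rx": 0, "ry": 0, "rz": 0},
  ],
)

```text
clock: 14.78
eef_pos: [545.4, 248.0, 196.1]
orientation: [[-0.423, 0.906, 0.001], [0.906, 0.423, 0.001], [0.0, 0.002, -1.0]]
ft_force: [-0.9, 0.0, 8.9]
grip_width: 0.239
```

```bash
python3 - <<'E'
from h import *
from station import ctrl
togo([545,247,213])
f=ctrl.grab_frame('scene');np.savez('scene10.npz',**f)
cv2.imwrite("pics/c10.png",cv2.resize(f["pixels"][110:185,335:395],None,fx=8,fy=8,interpolation=cv2.INTER_CUBIC))
E
```

```text
t 14.78 tcp [545.4 248.  196.1] tool-shift cm [-0.07 -0.07 -1.69] tooly deg 25.04 tilt [ 1.5e-03  7.0e-04 -1.0e+00] F [-0.9  0.   8.9] gw 0.239 j [0.43 0.37 0.15 1.35 0.   1.56]
```

View pics/c10.png

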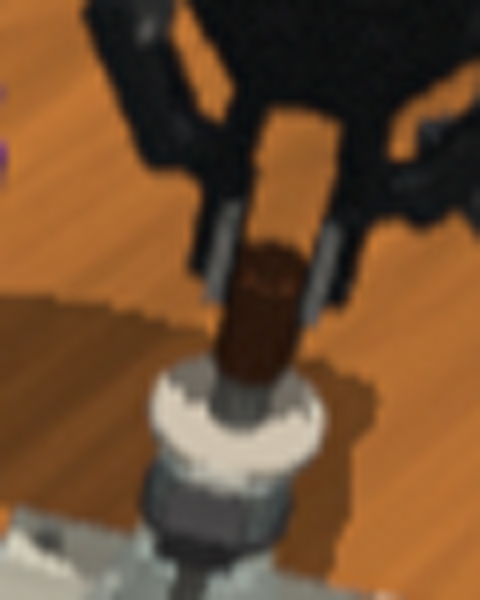

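Request:
jog_arm(
  targets=[
    {"tx": 0, "ty": 0, "tz": 0.1, "rx": 0, "ry": 0, "rz": 0},
    {"tx": 0, "ty": 0, "tz": 0.1, "rx": 0, "ry": 0, "rz": 0},
    {"tx": 0, "ty": 0, "tz": 0, "rx": 0, "ry": 0, "rz": 0},
    {"tx": 0, "ty": 0, "tz": 0, "rx": 0, "ry": 0, "rz": 0},
  ],
)

```text
clock: 15.32
eef_pos: [545.3, 247.9, 193.3]
orientation: [[-0.423, 0.906, 0.001], [0.906, 0.423, 0.0], [-0.0, 0.001, -1.0]]
ft_force: [2.6, -0.1, 3.8]
grip_width: 0.237
```

Request:
jog_arm(
  targets=[
    {"tx": 0, "ty": 0, "tz": 0.1, "rx": 0, "ry": 0, "rz": 0},
    {"tx": 0, "ty": 0, "tz": 0, "rx": 0, "ry": 0, "rz": 0},
    {"tx": 0, "ty": 0, "tz": 0, "rx": 0, "ry": 0, "rz": 0},
    {"tx": 0, "ty": 0, "tz": 0, "rx": 0, "ry": 0, "rz": 0},
  ],
)

```text
clock: 15.82
eef_pos: [545.2, 247.9, 192.3]
orientation: [[-0.423, 0.906, 0.0], [0.906, 0.423, 0.0], [-0.0, 0.0, -1.0]]
ft_force: [2.8, 1.1, 4.6]
grip_width: 0.239
```

Force fell from 8.9 to 3.8 N, so it snapped. I press on by about 4 mm and look.

Request:
jog_arm(
  targets=[
    {"tx": 0, "ty": 0, "tz": 0.1, "rx": 0, "ry": 0, "rz": 0},
    {"tx": 0, "ty": 0, "tz": 0.1, "rx": 0, "ry": 0, "rz": 0},
    {"tx": 0, "ty": 0, "tz": 0.1, "rx": 0, "ry": 0, "rz": 0},
    {"tx": 0, "ty": 0, "tz": 0.1, "rx": 0, "ry": 0, "rz": 0},
    {"tx": 0, "ty": 0, "tz": 0, "rx": 0, "ry": 0, "rz": 0},
    {"tx": 0, "ty": 0, "tz": 0, "rx": 0, "ry": 0, "rz": 0},
    {"tx": 0, "ty": 0, "tz": 0, "rx": 0, "ry": 0, "rz": 0},
  ],
)

```text
clock: 16.7
eef_pos: [545.2, 247.9, 188.8]
orientation: [[-0.423, 0.906, 0.001], [0.906, 0.423, 0.0], [-0.0, 0.001, -1.0]]
ft_force: [2.5, 0.2, 8.1]
grip_width: 0.241
```

```bash
python3 - <<'E'
from h import *
from station import ctrl
togo([545,247,213])
f=ctrl.grab_frame('scene');np.savez('scene11.npz',**f)
g=ctrl.grab_frame('top')
F0=load("scene0")
c=lambda i:cv2.resize(i[120:215,315:397],None,fx=4.8,fy=4.8,interpolation=cv2.INTER_CUBIC)
cv2.imwrite("pics/c11.png",np.hstack([c(F0["pixels"]),c(f["pixels"])]))
cv2.imwrite("pics/t11.png",cv2.resize(g["pixels"][140:250,120:230],None,fx=5,fy=5,interpolation=cv2.INTER_CUBIC))
# platform drop by scene depth, platform plate area
P=[]
for k in(F0,f):
    Z=k["z_map"];u,v=np.meshgrid(np.arange(560),np.arange(420))
    Q=np.stack([(u-k["cx"])/k["fx"]*Z,(v-k["cy"])/k["fy"]*Z,Z],-1)@k["orientation"].T+k["origin"];P.append(Q[...,2])
for b in((340,178,348,190),(370,205,380,212),(335,195,345,205)):
    print([round(float(np.median(p[b[1]:b[3],b[0]:b[2]])),1) for p in P])
E
```

```text
t 16.7 tcp [545.2 247.9 188.8] tool-shift cm [-0.07 -0.05 -2.42] tooly deg 25.04 tilt [ 9.e-04  3.e-04 -1.e+00] F [2.5 0.2 8.1] gw 0.241 j [ 0.43  0.37  0.13  1.33 -0.    1.56]
[55.2, 45.2]
[54.3, 44.5]
[54.4, 45.5]
```

View pics/c11.png

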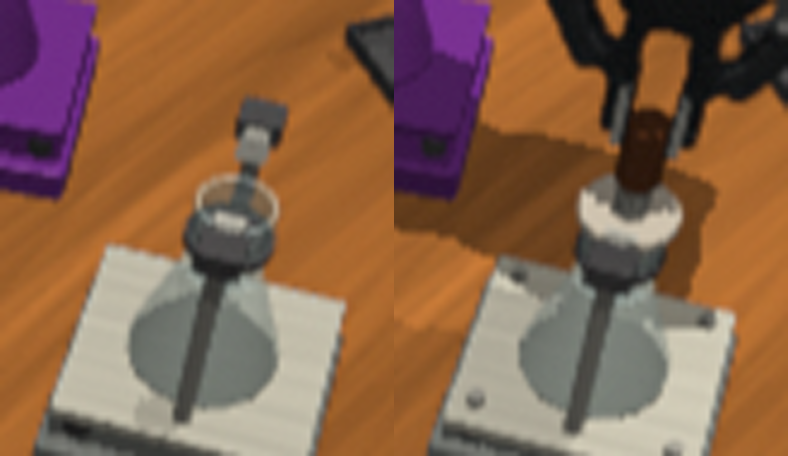

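View pics/t11.png

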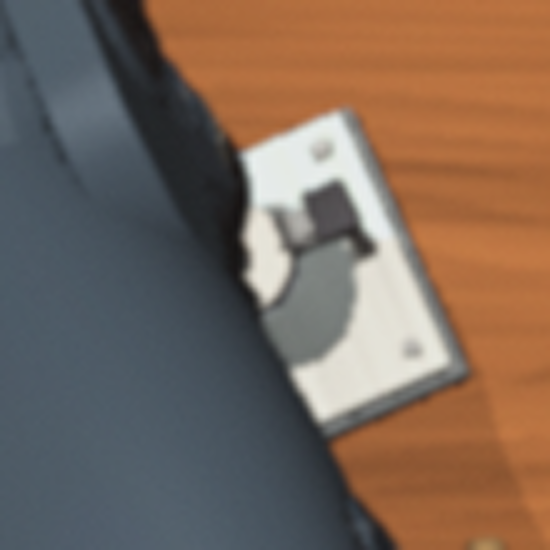

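```bash
python3 - <<'E'
from h import *
for n,tz,cx,cy in(("scene5",302,371,131),("scene7",242.9,368,150),("scene8",218.9,366,158),("scene9",203.4,365,164),("scene10",196.1,364.5,166.5),("scene11",188.8,446,0)):
    k=load(n);Z=k["z_map"];u,v=np.meshgrid(np.arange(560),np.arange(420))
    Q=np.stack([(u-k["cx"])/k["fx"]*Z,(v-k["cy"])/k["fy"]*Z,Z],-1)@k["orientation"].T+k["origin"]
    hsv=cv2.cvtColor(k["pixels"],cv2.COLOR_BGR2HSV).astype(int)
    u0,v0=proj(k,[545,247.5,tz-23]);m=(abs(u-u0)<13)&(abs(v-v0)<9)&(hsv[...,1]<75)&(hsv[...,2]>150)&(abs(Q[...,2]-(tz-23))<15)
    q=Q[m];pl=np.median(Q[195:205,335:345,2])
    print(n,"flange z - tcp z",round(float(np.percentile(q[:,2],70)-tz),1),"med",round(float(np.median(q[:,2])-tz),1),m.sum(),"plate z",pl.round(1),"flange-plate",round(float(np.median(q[:,2])-pl),1))
E
```

```text
scene5 flange z - tcp z -23.3 med -23.9 146 plate z 54.1 flange-plate 224.1
scene7 flange z - tcp z -23.1 med -23.8 139 plate z 54.3 flange-plate 164.8
scene8 flange z - tcp z -23.3 med -23.9 135 plate z 54.2 flange-plate 140.8
scene9 flange z - tcp z -23.2 med -23.7 143 plate z 48.1 flange-plate 131.6
scene10 flange z - tcp z -23.2 med -23.8 147 plate z 44.2 flange-plate 128.1
scene11 flange z - tcp z -23.1 med -23.8 120 plate z 45.5 flange-plate 119.5
```

Plate is about 9.3 mm down, flange-to-plate distance matches "home" (119.5 vs about 120.8 expected), and there is no slip or tilt. I hand it in.

```bash
python3 - <<'E'
from h import *
from station import ctrl
togo([545.2,247.9,188.8]);print(ctrl.close_job());togo([545.2,247.9,188.8])
E
```

```text
t 16.8 tcp [545.2 247.9 188.8] tool-shift cm [ 0. -0. -0.] tooly deg 25.04 tilt [ 9.e-04  3.e-04 -1.e+00] F [3.4 0.2 8.1] gw 0.241 j [ 0.43  0.37  0.13  1.33 -0.    1.56]
the job is handed in; nothing more can be done
None
the job is handed in; nothing more can be done
```

I gripped the white stopper by its wooden handle, lowered it into the clear flask and pressed it through the catches. I then pushed about 4 mm further and handed in at 16.8 s, still gripping and pressing. No verdict was reported.

**Last checks that agreed:**
- **Snap:** the wrist force dropped from 8.9 to 3.8 N as the flange went past the catches, then rose again at about 1 N per mm.
- **Platform:** it is about 9 to 10 mm down by depth image, which matches about 10 N of net push.
- **Stopper:** by depth image the flange sits at its home height to within about 1.3 mm. The gripper is vertical and the stopper did not slip in it.
- **Other objects:** the gripper stayed clear of the cork, bottle, jar and mug.

**Not confirmed or slightly off:**
- The +y catch was hidden by the arm, so I saw only the -y nose over the flange. I infer the +y catch from the force drop and the flange height.
- The two cameras differed by about 4 mm, so I aimed using one view's relative offset and the arm's own readings.
- A side force of about 3 N remained.
- The grip opening read about 20.5 mm on the 24 mm handle. I put this down to finger flex and did not check it.

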